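# Fetch the spouted pot from behind the forming stakes

### The job

I need the little pot with the spout, but two steel forming stakes stand in front of it in the storage bay. Stand both stakes upright on the bare side board first, then put the pot upright inside the rim of the round wooden work seat, and only after that put each stake back upright in the middle of its own steel plate, the round-footed one on the round plate and the square-footed one on the square plate. Don't knock anything over, and leave the plain pot and the glass jar in the bay where they are.

Things in the scene. Friction and masses are not known exactly. Their poses are not given: they have to be found in the camera images.
- dome_stake: Loose steel stake, 0.49 to 0.85 kg, 150 mm tall: round foot 56 mm across, 14 mm thick; round stem 16 mm across; polished round head 40 mm across, upright sides from 115 to 137 mm above the origin, domed top. Grip the head by its sides, about 126 mm up. Origin: centre of the foot's underside; z up. Starts near the middle of the round plate.
- bar_stake: Loose steel stake, 0.49 to 0.85 kg, 144 mm tall: square foot 54 mm wide, 14 mm thick; square stem 16 mm wide; polished bar head 60 mm along its x, 30 mm along its y, from 118 to 144 mm above the origin. Grip the head across its 30 mm width, about 131 mm up. Origin: centre of the foot's underside; z up. Starts near the middle of the square plate.
- spout_pot: Pot to fetch: white, 66 mm tall, 0.26 to 0.49 kg, body 56 mm across from 12 to 56 mm up, foot 48 mm across, flat dark top, one spout along its +x to 55 mm from the axis, 28 to 66 mm up. Origin: centre of underside; z up. Stands on the bay floor behind the stakes, spout away from them; their heads leave a gripper no room over it. Grip the body along its y (across the spout), about 40 mm up.
- bay: The storage bay: a shallow wooden tray fixed on the bench, about 320 mm along its y and 210 mm along its x, floor 10 mm thick; edge strips 22 mm high at the sides and 30 mm at the back (+x), open at the front. Origin: centre of the floor's underside. The stakes stand in its front half; the spouted pot, plain pot and jar in its back half; also a low brass block.
- round_plate: Home of the dome stake: round dark steel plate 84 mm across, 4 mm thick, fixed on the bay's floor; left or right of the square plate, 100 mm between centres. Its rim shows round the stake's foot. Origin: centre of its underside; the stake's foot stands 4 mm above it.
- square_plate: Home of the bar stake: square dark steel plate 84 mm wide, 4 mm thick, fixed on the bay's floor. Origin: centre of its underside, x and y along its edges (x points towards the bay's back); the stake's foot stands 4 mm above it.
- side_board: The side area: a bare, pale wooden board fixed flat on the bench, 220 mm along its x, 110 mm along its y, 12 mm thick, to the left or right of the bay. Origin: centre of its underside; its top is 12 mm above. Both stakes fit on it, for example 50 mm either side of the middle along x.
- work_seat: The work seat: a turned dark wooden disc fixed on the bench, 110 mm across, 20 mm tall, with a round flat-floored recess 76 mm across whose floor is 12 mm above the underside. Origin: centre of its underside; z up. On the other side of the bay from the side board.
- plain_pot: Bystander to leave alone: a pot exactly like the spouted one but without a spout, standing in the bay beside it (left or right, about 115 mm away). Origin: centre of its underside.
- rivet_jar: Bystander to leave alone: glass jar with steel cap, 52 mm across, 75 mm tall, in the bay on the other side of the spouted pot. Origin: centre of its underside.
Mind the look-alikes: they are no part of the job. What is shaped like the bar_stake but blue is not meant. What is shaped like the spout_pot but purple is not meant.

How it is judged:
On the way, in this order (a step that is already met when the one before it is completed fails the run):
1. both stakes stand upright and released on the side board (x of dome_stake in the frame of side_board between -0.096 and 0.096 m and y of dome_stake in the frame of side_board between -0.042 and 0.042 m and z of dome_stake in the frame of side_board between 0.006 and 0.018 m and linear speed of each of dome_stake, bar_stake below 0.03 m/s and contact force between the fingers and dome_stake below 0.3 N and angle between each of dome_stake, bar_stake's own z axis and vertical below 0.1 rad and x of bar_stake in the frame of side_board between -0.096 and 0.096 m and y of bar_stake in the frame of side_board between -0.042 and 0.042 m and z of bar_stake in the frame of side_board between 0.006 and 0.018 m and contact force between the fingers and bar_stake below 0.3 N), for 0.2 s.
2. the spouted pot stands upright and released in the work seat's recess while both stakes are still on the side board (all of step 1 and horizontal distance between spout_pot and work_seat below 0.017 m and z of spout_pot in the frame of work_seat between 0.007 and 0.017 m and linear speed of spout_pot below 0.03 m/s and contact force between the fingers and spout_pot below 0.3 N and angle between spout_pot's own z axis and vertical below 0.1 rad), for 0.2 s.
At the end, for the whole second after the job is handed in: The spouted pot stands upright on the floor of the work seat's recess (axis within 17 mm of the seat's axis); the dome stake stands upright on the round plate and the bar stake upright on the square plate, each centred within 14 mm; all released and at rest (horizontal distance between spout_pot and work_seat below 0.017 m and z of spout_pot in the frame of work_seat between 0.007 and 0.017 m and linear speed of each of spout_pot, dome_stake, bar_stake below 0.03 m/s and contact force between the fingers and spout_pot below 0.3 N and angle between each of spout_pot, dome_stake, bar_stake's own z axis and vertical below 0.1 rad and horizontal distance between dome_stake and round_plate below 0.014 m and z of dome_stake in the frame of round_plate between -0.001 and 0.008 m and contact force between the fingers and dome_stake below 0.3 N and horizontal distance between bar_stake and square_plate below 0.014 m and z of bar_stake in the frame of square_plate between -0.001 and 0.008 m and contact force between the fingers and bar_stake below 0.3 N); the robot touches nothing.
It fails at once if a stake or the spouted pot is tipped over (more than 0.6 rad) (angle between any of dome_stake, bar_stake, spout_pot's own z axis and vertical above 0.6 rad).
It fails at once if the plain pot or the glass jar is moved more than 30 mm or knocked over (distance of any of plain_pot, rivet_jar from where it was at the start of the episode above 0.03 m or angle between any of plain_pot, rivet_jar's own z axis and vertical above 0.6 rad).
It also fails if it takes over 141 s, if anything falls off the work surface, if the arm or the gripper's body presses on something with over 40 N, if the wrist force passes 120 N, or if a joint passes its speed limit or range.

### The arm

A 7-joint arm with a two-finger parallel gripper is mounted at the origin on the work surface. World frame = base frame: x ahead of the robot, y to its left, z up, the work surface at z = 0. Lengths are in m, angles in rad, forces in N, time in s.
With the tool pointing down it reaches from about 0.425 to 0.875 m from the base axis. Payload 4.7 kg.
Tool frame: the origin (TCP) lies midway between the tips of the shut fingers; the grasp point (between the pads) lies 19 mm behind it; z points along the fingers, y is the line along which they close (so a half turn about z gives the same grasp; the last joint's range is limited). The gripper opens to 87 mm and grips with 3 to 60 N. Pads are 19 mm wide; open, the fingers measure 117 mm over their backs; the gripper's body (75 mm by 190 mm) begins 51 mm behind the grasp point.
Start: joints at [-1.152, 0.321, -0.07, 1.45, 0.023, 1.371, -0.057], TCP at [0.256, 0.597, 0.223] pointing down, gripper open.
Joint ranges: [-2.86, 2.86], [-0.3, 2.09], [-1.38, 1.24], [0.06, 2.45], [-1.56, 4.7], [0.09, 2.05], [-2.69, 2.69]. Speed limits (rad/s): [2.57, 2.57, 3.14, 3.14, 3.14, 3.14, 3.14].

### API

Orientations are given as a rotation vector (axis times angle).
In Python, from bench import ctrl gives the robot as it stands. The module is installed in compiled form; this text tells all that it offers.
- The arm moves only by the shell command python3 -m handwheel 'ROWS' [FORCE]. ROWS is JSON, a list of rows, each a list of 7 numbers: the finger opening in m, from 0 to 0.087, then the shift along the tool's x, y, z in m, then the turn, a rotation vector about the tool's x, y, z in degrees. A call has 1 to 12 rows; each row shifts and turns the commanded pose from where the row before left it, along the tool's axes as they then stand; what a row does not reach is not made up. A row lasts 1/8 s, in which the tool goes at most 62.5 mm and 10.7 degrees, less where a joint would pass 70% of its speed; a pose out of reach is approached as far as the arm can. A call is refused whole if a number of a shift passes 0.0625 or a number of a turn 10.7, either way. A call with a gripper value outside its range is refused whole. The fingers move at their own pace and stop on an object; FORCE is the grip in N (left out, the last holds). Time passes only in rows, so rows that do not move let the fingers close. It gives the time, the measured TCP pose, the force, the opening and the grip force at its end, in the units of the state.
- ctrl.get_state(): the state, without advancing time (a new reading comes with each control period).
- ctrl.get_image(name): name is "scene" or "top"; returns (picture, depth): 384x512x3 uint8, blue, green, red; 384x512 float32, m along the optical axis (not along the pixel's ray), 0 where there is no reading.
- ctrl.camera_info(name): a dict with "intrinsics" (3x3 intrinsics, pixels), "R" (3x3) and "t" (3): a world point X has camera coordinates R X + t. Camera axes: x right, y down, z forward; pixel columns grow to the right and rows downward; lengths in m; the calibration is good to about 2 mm. A picture is of the moment at which its call begins. camera_info takes no time and is no camera call.
- ctrl.close_job(): hands the job in; it is judged then, once.
The state is a dict: "time": time; "joint_positions": joint angles; "qd": joint speeds; "joint_torque": joint torques, N m; "position": TCP position; "tool_rot": TCP orientation; "ft_force": force on the tool from outside, world axes, zero at the start; "torque": the same for the moment, N m; "grip_width": opening from 0.0 (shut) to 1.0 (fully open); "grip_force": force on a finger pad.
Only numpy, scipy, OpenCV 4.12 (cv2) and the standard library are available. Lean on these libraries where they do the work, as an engineer would, in place of code of your own. Each camera call takes 0.05 s, during which the arm holds its last target. There are 200 camera calls.

## Working session

There is one attempt and no reset: what is moved stays moved. The work goes in short steps, Python scripts to look and compute and a shell command to move; the robot and the scene stay as the last step left them, time stands still between calls to the robot, and variables do not carry over. Pictures are saved under pics/ and viewed, at most 14 in all, crops included, and the job is handed in when it is done.

```bash
mkdir -p pics
cat > h.py <<'E'
import numpy as np, cv2
from bench import ctrl
def cam(n):
    c=ctrl.camera_info(n); return np.array(c["intrinsics"]),np.array(c["R"]),np.array(c["t"])
def plane(n,u,v,z):
    K,R,t=cam(n); C=-R.T@t; d=R.T@np.linalg.inv(K)@[u,v,1]; return C+d*(z-C[2])/d[2]
def cloud(n,dep):
    K,R,t=cam(n); v,u=np.mgrid[:dep.shape[0],:dep.shape[1]]
    P=np.stack([(u-K[0,2])/K[0,0]*dep,(v-K[1,2])/K[1,1]*dep,dep],-1)
    return (P-t)@R
E
python3 - <<'E'
from h import *
for n in("scene","top"):
    im,d=ctrl.get_image(n); cv2.imwrite(f"pics/{n}0.png",im); np.savez(f"{n}0.npz",im=im,d=d)
    K,R,t=cam(n); print(n,K[0,0],-R.T@t,R[2])
s=ctrl.get_state(); print(s)
E
```

```text
scene 395.71900261129855 [1.05656135 0.3221489  0.79622458] [-0.55392132 -0.33167772 -0.76364983]
top 436.70725069731685 [ 0.46272511 -0.00428597  1.01724083] [ 0.05536458  0.01384539 -0.99837021]
{'time': 0.1, 'joint_positions': array([-1.15189989,  0.32175084, -0.07007645,  1.45155467,  0.02259838,
        1.37078315, -0.05687446]), 'qd': array([-0.0005514 , -0.00117404, -0.0011188 , -0.00182585, -0.00094295,
        0.00053343, -0.0008547 ]), 'joint_torque': array([-4.37469535e-04, -4.92571771e+01, -4.05971417e-01, -3.13397884e+01,
       -6.40859362e-02,  3.93627130e-02,  6.72024476e-05]), 'position': array([0.25584581, 0.59699661, 0.2215687 ]), 'tool_rot': array([-6.31399944e-01, -3.07723107e+00,  2.65562981e-03]), 'ft_force': array([ 0.18059494, -0.2068328 , -0.024597  ]), 'torque': array([-0.03355413, -0.005388  , -0.00046396]), 'grip_force': 0.0, 'grip_width': 0.9952527091437877}
```

View pics/top0.png

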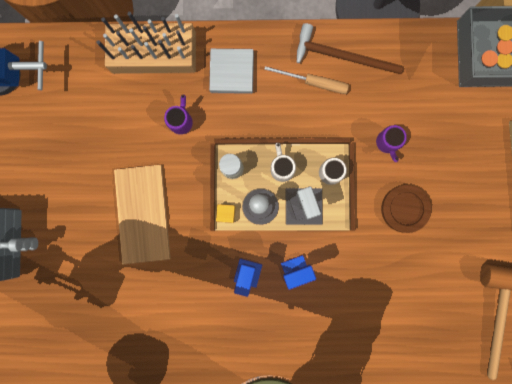

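View pics/scene0.png

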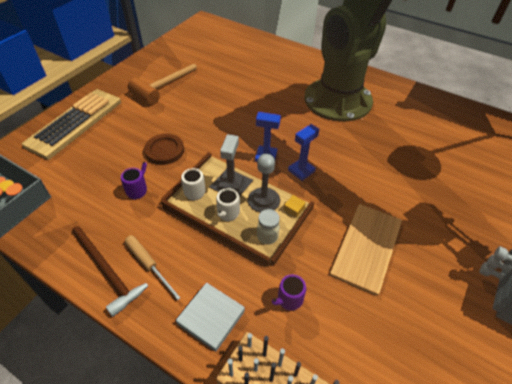

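The top view shows the scene clearly:
- **Stakes:** steel dome stake at (260,205) on the round plate, steel bar stake at (308,204) on the square plate. The blue look-alikes stand in front at (247,277) and (297,272).
- **Pots:** the white spouted pot is at (284,167), with its spout up and slightly left. The plain pot is at (334,171) and the jar at (231,165). The purple look-alikes are at (178,120) and (394,138).
- **Targets:** the side board is at (142,214) and the work seat at (407,207).

Next I measure and make a confirming crop.

Run:
```python
from h import *
from scipy.spatial.transform import Rotation as Ro
z=np.load("top0.npz"); im,d=z["im"],z["d"]; P=cloud("top",d); Z=P[...,2]
hsv=cv2.cvtColor(im,cv2.COLOR_BGR2HSV)
cv2.imwrite("pics/crop.png",cv2.resize(im[125:300,100:445],None,fx=2.3,fy=2.3,interpolation=cv2.INTER_CUBIC))
def comps(m,name,mina=40):
    n,l,st,c=cv2.connectedComponentsWithStats(m.astype(np.uint8))
    for i in range(1,n):
        if st[i,4]<mina: continue
        q=P[l==i]; q=q[:,:]
        r=cv2.minAreaRect(q[:,:2].astype(np.float32)*1000)
        print(name,"px",c[i].round(),"n",st[i,4],"med",np.median(q,0).round(3),"rect",np.round(r[0],1),np.round(r[1],1),round(r[2],1))
W=np.zeros(Z.shape,bool); W[100:310,90:450]=1
comps(W&(Z>.125)&(Z<.19),"high")
comps(W&(Z>.065)&(Z<.1),"pots")
print("board z",np.median(Z[190:240,130:155]), "bay floor",np.median(Z[180:186,300:320]),"bench",np.median(Z[150:160,380:390]), "seat rec",Z[200:215,400:415].mean())
m=W&(Z>.006)&(Z<.03)&(d>0); m[:,175:]=0
comps(m,"board",500)
m=W&(Z>.008)&(Z<.03)&(d>0); m[:,:370]=0
comps(m,"seat",500)
comps(W&(Z>.003)&(np.arange(512)[None]>200)&(np.arange(512)[None]<365)&(np.arange(384)[:,None]<236),"bay",2000)
s=ctrl.get_state(); print(Ro.from_rotvec(s["tool_rot"]).as_matrix().round(3))
```

```text
high px [308. 202.] n 478 med [ 0.503 -0.08   0.158] rect [503.9 -81.4] [59.8 30.6] 19.3
high px [259. 203.] n 314 med [0.502 0.017 0.161] rect [501.5  17.8] [37.8 37.8] 0.1
high px [244. 279.] n 468 med [0.351 0.048 0.144] rect [350.5  47.6] [30.  60.1] 74.7
high px [299. 276.] n 483 med [ 0.357 -0.061  0.144] rect [356.  -62.2] [30.4 59.9] 19.5
pots px [175. 117.] n 340 med [0.698 0.203 0.067] rect [698.1 202.4] [49.1 48.5] 44.7
pots px [394. 136.] n 361 med [ 0.651 -0.277  0.067] rect [ 651.  -277.4] [48.9 50.2] 26.4
pots px [229. 164.] n 370 med [0.59  0.082 0.085] rect [590.9  81.5] [45.4 45.3] 23.6
pots px [283. 167.] n 496 med [ 0.584 -0.034  0.076] rect [584.4 -34.1] [52.6 52.6] 89.6
pots px [333. 170.] n 507 med [ 0.577 -0.142  0.076] rect [ 578.  -142.7] [54.3 53.1] 40.2
board z 0.012153388503004472 bay floor 0.01030981461441546 bench 0.000800367725364122 seat rec 0.012094947142815091
board px [141. 214.] n 4540 med [0.486 0.292 0.012] rect [486.8 292.8] [219.9 111.7] 5.8
seat px [406. 208.] n 1859 med [ 0.494 -0.316  0.017] rect [ 493.8 -315.2] [108.7 107.3] 89.1
bay px [282. 184.] n 13287 med [ 0.552 -0.031  0.012] rect [553.7 -34.2] [346.4 223.5] 88.7
[[-0.919  0.394 -0.001]
 [ 0.394  0.919 -0.002]
 [-0.    -0.002 -1.   ]]
```

View pics/crop.png

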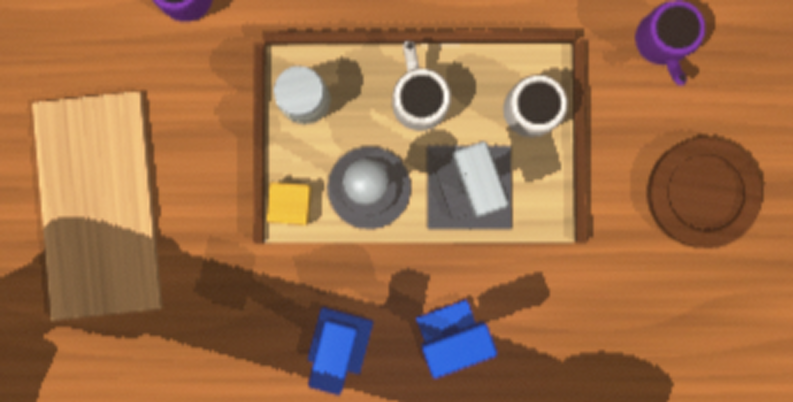

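The crop confirms the bay's white spouted pot (421,98) and the two steel stakes. The blue and purple look-alikes are all outside the bay. Now I measure the plates and the spout direction, and add a helper for the move deltas.

```bash
cat >> h.py <<'E'
from scipy.spatial.transform import Rotation as Ro
def delta(tgt,yaw=None):
    s=ctrl.get_state(); M=Ro.from_rotvec(s["tool_rot"]).as_matrix(); y=np.degrees(np.arctan2(M[1,1],M[0,1]))
    print("t",round(s["time"],2),"pos",s["position"].round(4),"yaw",y.round(2),"tilt",np.degrees(np.arccos(-M[2,2])).round(2),"w",round(s["grip_width"]*.087,4),"gf",round(s["grip_force"],1),"ft",s["ft_force"].round(1),"q7",s["joint_positions"][6].round(2))
    D=np.array(tgt)-s["position"]
    print("tool now mm",(M.T@D*1000).round(1))
    if yaw is not None:
        dy=(yaw-y+90)%180-90; M2=Ro.from_euler('z',dy,degrees=True).as_matrix()@M
        print("turn tool z",round(-dy,1),"then mm",(M2.T@D*1000).round(1))
E
python3 - <<'E'
from h import *
z=np.load("top0.npz"); im,d=z["im"],z["d"]; P=cloud("top",d)
hsv=cv2.cvtColor(im,cv2.COLOR_BGR2HSV)
# plates: dark grey at plate height
m=(hsv[...,2]<110)&(hsv[...,1]<90)&(P[...,2]>.0115)&(P[...,2]<.035); m[:180]=0;m[240:]=0;m[:,:220]=0;m[:,350:]=0
n,l,st,c=cv2.connectedComponentsWithStats(m.astype(np.uint8))
for i in range(1,n):
    if st[i,4]<150: continue
    v,u=np.nonzero(l==i); q=np.array([plane("top",a,b,.014)[:2] for a,b in zip(u,v)]).astype(np.float32)*1000
    print(st[i],"circ",cv2.minEnclosingCircle(q),"rect",cv2.minAreaRect(q), "bb",q.min(0),q.max(0))
q=P.reshape(-1,3); V=hsv.reshape(-1,3); c=np.array([.5844,-.0341])
r=np.linalg.norm(q[:,:2]-c,axis=1); k=(r>.036)&(r<.058)&(q[:,2]>.045)&(q[:,2]<.085)&(V[:,2]>120)
w=q[k]; print(k.sum(),w.mean(0),np.degrees(np.arctan2(*(w.mean(0)[:2]-c)[::-1])))
delta([.5015,.0178,.2216],109)
E
```

```text
[243 189  35  35 582] circ ((502.3719787597656, 17.034273147583008), 40.08998107910156) rect ((501.96087646484375, 17.989521026611328), (78.20001983642578, 78.2193603515625), 89.52436065673828) bb [462.81357  -21.166044] [541.1176    57.079407]
[286 188  36  36 593] circ ((502.4163818359375, -81.8324203491211), 56.684349060058594) rect ((502.4162292480469, -81.86465454101562), (80.09619903564453, 80.46440887451172), 89.62168884277344) bb [ 461.92142  -121.782234] [542.9114   -41.885178]
44 [ 0.62673672 -0.02317033  0.0672853 ] 14.475457818379365
t 0.1 pos [0.2558 0.597  0.2216] yaw 66.81 tilt 0.1 w 0.0866 gf 0.0 ft [ 0.2 -0.2 -0. ] q7 -0.06
tool now mm [-453.9 -435.7    0.8]
turn tool z -42.2 then mm [ -43.7 -627.6    1. ]
```

```bash
python3 -m handwheel '[[0.065,0,0,0,0,0,-10.5],[0.065,0,0,0,0,0,-10.5],[0.065,0,0,0,0,0,-10.5],[0.065,0,0,0,0,0,-10.5],[0.065,-0.004,-0.045,0,0,0,0],[0.065,-0.004,-0.045,0,0,0,0],[0.065,-0.004,-0.045,0,0,0,0],[0.065,-0.004,-0.045,0,0,0,0],[0.065,-0.004,-0.045,0,0,0,0],[0.065,-0.004,-0.045,0,0,0,0],[0.065,-0.004,-0.045,0,0,0,0],[0.065,-0.004,-0.045,0,0,0,0]]' 60
python3 -m handwheel '[[0.065,-0.003,-0.045,0,0,0,0],[0.065,-0.003,-0.045,0,0,0,0],[0.065,-0.003,-0.045,0,0,0,0],[0.065,-0.003,-0.045,0,0,0,0],[0.065,0,-0.045,0,0,0,0],[0.065,0,-0.03,0,0,0,0],[0.065,0,0,0,0,0,0],[0.065,0,0,0,0,0,0]]'
python3 -c "
from h import *
delta([.5015,.0178,.121],109)"
```

```text
time: 1.6
position: [0.4026, 0.2654, 0.2223]
tool_rot: [0.513, -3.099, 0.0]
ft_force: [0.4, 1.3, -0.3]
grip_width: 0.747
grip_force: 0.0
time: 2.6
position: [0.4955, 0.0305, 0.2222]
tool_rot: [0.514, -3.099, -0.001]
ft_force: [1.4, 0.7, -0.2]
grip_width: 0.743
grip_force: 0.0
t 2.6 pos [0.4955 0.0305 0.2222] yaw 108.85 tilt 0.06 w 0.0647 gf 0.0 ft [ 1.4  0.7 -0.2] q7 1.78
tool now mm [ -1.6 -14.  101.2]
turn tool z -0.1 then mm [ -1.6 -14.  101.2]
```

```bash
python3 -m handwheel '[[0.065,-0.0015,-0.014,0,0,0,0],[0.065,0,0,0.03,0,0,0],[0.065,0,0,0.03,0,0,0],[0.065,0,0,0.02,0,0,0],[0.065,0,0,0.02,0,0,0],[0.065,0,0,0,0,0,0],[0.065,0,0,0,0,0,0],[0.065,0,0,0,0,0,0]]'
python3 -c "
from h import *
delta([.5015,.0178,.121],109)"
```

```text
time: 3.6
position: [0.5027, 0.0168, 0.1236]
tool_rot: [-0.513, 3.097, 0.0]
ft_force: [-0.1, 1.3, -0.2]
grip_width: 0.746
grip_force: 0.0
t 3.6 pos [0.5027 0.0168 0.1236] yaw 108.82 tilt 0.11 w 0.0649 gf 0.0 ft [-0.1  1.3 -0.2] q7 1.84
tool now mm [0.8 1.3 2.6]
turn tool z -0.2 then mm [0.8 1.3 2.6]
```

Close and lift 70 mm.

```bash
python3 -m handwheel '[[0.065,0,0.001,0.0025,0,0,0],[0.03,0,0,0,0,0,0],[0.03,0,0,0,0,0,0],[0.03,0,0,0,0,0,0],[0.03,0,0,0,0,0,0],[0.03,0,0,0,0,0,0],[0.03,0,0,0,0,0,0]]' 60
python3 -c "
from h import *
delta([.537,.298,.191],109)"
```

```text
time: 4.47
position: [0.5015, 0.0179, 0.1201]
tool_rot: [-0.514, 3.099, 0.001]
ft_force: [-0.9, 0.8, 0.6]
grip_width: 0.439
grip_force: 60.0
t 4.47 pos [0.5015 0.0179 0.1201] yaw 108.82 tilt 0.02 w 0.0382 gf 60.0 ft [-0.9  0.8  0.6] q7 1.84
tool now mm [-123.9  253.7  -70.8]
turn tool z -0.2 then mm [-124.7  253.3  -70.8]
```

```bash
python3 -m handwheel '[[0.03,0,0,-0.01,0,0,0],[0.03,0,0,-0.02,0,0,0],[0.03,0,0,-0.02,0,0,0],[0.03,0,0,-0.02,0,0,0],[0.03,-0.0062,0.0127,0,0,0,0],[0.03,-0.0124,0.0254,0,0,0,0],[0.03,-0.0124,0.0254,0,0,0,0],[0.03,-0.0124,0.0254,0,0,0,0],[0.03,-0.0124,0.0254,0,0,0,0],[0.03,-0.0124,0.0254,0,0,0,0],[0.03,-0.0124,0.0254,0,0,0,0],[0.03,-0.0124,0.0254,0,0,0,0]]'
python3 -m handwheel '[[0.03,-0.0124,0.0254,0,0,0,0],[0.03,-0.0124,0.0254,0,0,0,0],[0.03,-0.0062,0.0127,0,0,0,0],[0.03,0,0,0,0,0,0],[0.03,0,0,0,0,0,0],[0.03,0,0,0,0,0,0]]'
python3 -c "
from h import *
delta([.537,.298,.118],109)"
```

```text
time: 5.98
position: [0.5268, 0.2298, 0.1879]
tool_rot: [0.514, -3.096, 0.001]
ft_force: [0.5, 0.5, -6.9]
grip_width: 0.439
grip_force: 60.0
time: 6.72
position: [0.5374, 0.2964, 0.1901]
tool_rot: [0.51, -3.1, 0.001]
ft_force: [0.8, -0.2, -6.0]
grip_width: 0.444
grip_force: 60.0
t 6.72 pos [0.5374 0.2964 0.1901] yaw 108.68 tilt 0.04 w 0.0386 gf 60.0 ft [ 0.8 -0.2 -6. ] q7 1.39
tool now mm [-0.1  1.7 72.1]
turn tool z -0.3 then mm [-0.2  1.6 72.1]
```

```bash
python3 -m handwheel '[[0.03,0,0.0015,0.02,0,0,0],[0.03,0,0,0.02,0,0,0],[0.03,0,0,0.02,0,0,0],[0.03,0,0,0.008,0,0,0],[0.03,0,0,0,0,0,0],[0.03,0,0,0,0,0,0],[0.03,0,0,0.001,0,0,0],[0.03,0,0,0.001,0,0,0],[0.03,0,0,0.001,0,0,0],[0.03,0,0,0,0,0,0],[0.03,0,0,0,0,0,0]]'
python3 -c "
from h import *
delta([.537,.298,.118],109)"
```

```text
time: 8.1
position: [0.5365, 0.2995, 0.119]
tool_rot: [-0.513, 3.099, 0.0]
ft_force: [-0.5, -0.2, -5.7]
grip_width: 0.44
grip_force: 60.0
t 8.1 pos [0.5365 0.2995 0.119 ] yaw 108.81 tilt 0.0 w 0.0383 gf 60.0 ft [-0.5 -0.2 -5.7] q7 1.39
tool now mm [ 0.1 -1.6  1. ]
turn tool z -0.2 then mm [ 0.1 -1.6  1. ]
```

```bash
python3 -m handwheel '[[0.03,0,0,0.001,0,0,0],[0.03,0,0,0.0005,0,0,0],[0.03,0,0,0,0,0,0],[0.03,0,0,0,0,0,0]]'
python3 -m handwheel '[[0.065,0,0,0,0,0,0],[0.065,0,0,0,0,0,0],[0.065,0,0,0,0,0,0],[0.065,0,0,-0.01,0,0,0],[0.065,0,0,-0.03,0,0,0],[0.065,0,0,-0.03,0,0,0],[0.065,0,0,-0.03,0,0,0],[0.065,0,0,0,0,0,0]]'
python3 -c "
from h import *
im,d=ctrl.get_image('scene'); cv2.imwrite('pics/s1.png',im)
delta([.504,-.0814,.2186],109.3)"
```

```text
time: 8.6
position: [0.5368, 0.2996, 0.1182]
tool_rot: [-0.513, 3.099, 0.001]
ft_force: [-0.7, -0.5, -1.3]
grip_width: 0.44
grip_force: 60.0
time: 9.6
position: [0.5383, 0.3004, 0.2214]
tool_rot: [-0.512, 3.093, 0.004]
ft_force: [0.4, -0.3, -0.7]
grip_width: 0.745
grip_force: 0.0
t 9.65 pos [0.5373 0.2999 0.2193] yaw 108.81 tilt 0.19 w 0.0649 gf 0.0 ft [-0.6  0.7 -0.4] q7 1.38
tool now mm [ 1.545e+02 -3.502e+02 -1.000e-01]
turn tool z -0.5 then mm [ 1.575e+02 -3.489e+02 -1.000e-01]
```

View pics/s1.png

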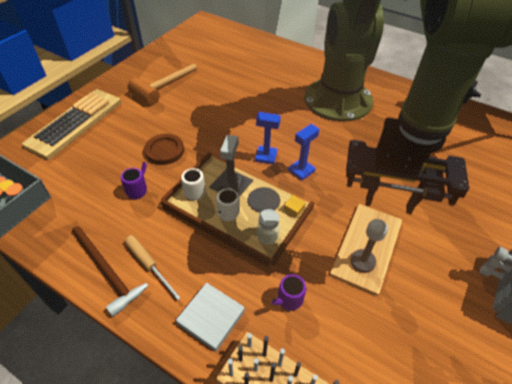

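The dome stake stands upright on the board at (368,250), and its round plate is bare at (263,200). Next is the bar stake.

```bash
python3 -m handwheel '[[0.06,0,0,0,0,0,-0.5],[0.06,0.0157,-0.0349,0,0,0,0],[0.06,0.0157,-0.0349,0,0,0,0],[0.06,0.0157,-0.0349,0,0,0,0],[0.06,0.0157,-0.0349,0,0,0,0],[0.06,0.0157,-0.0349,0,0,0,0],[0.06,0.0157,-0.0349,0,0,0,0],[0.06,0.0157,-0.0349,0,0,0,0],[0.06,0.0157,-0.0349,0,0,0,0],[0.06,0.0157,-0.0349,0,0,0,0],[0.06,0.0157,-0.0349,0,0,0,0],[0.06,0,0,0,0,0,0]]'
python3 -m handwheel '[[0.06,0,0,0.02,0,0,0],[0.06,0,0,0.02,0,0,0],[0.06,0,0,0,0,0,0],[0.06,0,0,0,0,0,0],[0.06,0,0,0,0,0,0]]'
python3 -c "
from h import *
delta([.504,-.0814,.126],109.3)"
```

```text
time: 11.15
position: [0.5025, -0.0855, 0.2166]
tool_rot: [0.517, -3.097, 0.001]
ft_force: [0.0, 0.2, 0.3]
grip_width: 0.691
grip_force: 0.0
time: 11.78
position: [0.5044, -0.0816, 0.1784]
tool_rot: [-0.527, 3.096, -0.0]
ft_force: [-1.1, 0.1, -0.2]
grip_width: 0.691
grip_force: 0.0
t 11.78 pos [ 0.5044 -0.0816  0.1784] yaw 109.33 tilt 0.08 w 0.0601 gf 0.0 ft [-1.1  0.1 -0.2] q7 2.04
tool now mm [ 0.4  0.3 52.4]
turn tool z 0.0 then mm [ 0.4  0.3 52.4]
```

```bash
python3 -m handwheel '[[0.06,0,0,0.02,0,0,0],[0.06,0,0,0.02,0,0,0],[0.06,0,0,0.0125,0,0,0],[0.06,0,0,0,0,0,0],[0.06,0,0,0,0,0,0],[0.02,0,0,0,0,0,0],[0.02,0,0,0,0,0,0],[0.02,0,0,0,0,0,0],[0.02,0,0,0,0,0,0],[0.02,0,0,0,0,0,0],[0.02,0,0,0,0,0,0]]' 60
python3 -c "
from h import *
delta([.437,.288,.196],109.3)"
```

```text
time: 13.15
position: [0.5038, -0.0815, 0.1252]
tool_rot: [-0.527, 3.097, 0.001]
ft_force: [-0.5, 1.0, 2.5]
grip_width: 0.336
grip_force: 60.0
t 13.15 pos [ 0.5038 -0.0815  0.1252] yaw 109.32 tilt 0.02 w 0.0292 gf 60.0 ft [-0.5  1.   2.5] q7 2.06
tool now mm [-59.2 370.8 -70.7]
turn tool z 0.0 then mm [-59.1 370.8 -70.7]
```

```bash
python3 -m handwheel '[[0.02,0,0,-0.01,0,0,0],[0.02,0,0,-0.02,0,0,0],[0.02,0,0,-0.02,0,0,0],[0.02,0,0,-0.02,0,0,0],[0.02,-0.0021,0.0133,0,0,0,0],[0.02,-0.0042,0.0265,0,0,0,0],[0.02,-0.0042,0.0265,0,0,0,0],[0.02,-0.0042,0.0265,0,0,0,0],[0.02,-0.0042,0.0265,0,0,0,0],[0.02,-0.0042,0.0265,0,0,0,0],[0.02,-0.0042,0.0265,0,0,0,0],[0.02,-0.0042,0.0265,0,0,0,0]]'
python3 -m handwheel '[[0.02,-0.0042,0.0265,0,0,0,0],[0.02,-0.0042,0.0265,0,0,0,0],[0.02,-0.0042,0.0265,0,0,0,0],[0.02,-0.0042,0.0265,0,0,0,0],[0.02,-0.0042,0.0265,0,0,0,0],[0.02,-0.0042,0.0265,0,0,0,0],[0.02,-0.0021,0.0133,0,0,0,0],[0.02,0,0,0,0,0,0],[0.02,0,0,0,0,0,0],[0.02,0,0,0,0,0,0],[0.02,0,0,0,0,0,0]]'
python3 -c "
from h import *
delta([.437,.288,.1232],109.3)"
```

```text
time: 14.65
position: [0.4659, 0.1177, 0.1933]
tool_rot: [0.528, -3.094, 0.0]
ft_force: [0.2, 0.1, -6.7]
grip_width: 0.336
grip_force: 60.0
time: 16.02
position: [0.4369, 0.2872, 0.1952]
tool_rot: [-0.525, 3.097, 0.0]
ft_force: [-0.3, 0.2, -6.9]
grip_width: 0.341
grip_force: 60.0
t 16.02 pos [0.4369 0.2872 0.1952] yaw 109.23 tilt 0.01 w 0.0297 gf 60.0 ft [-0.3  0.2 -6.9] q7 1.28
tool now mm [-0.3  0.7 72. ]
turn tool z -0.1 then mm [-0.3  0.7 72. ]
```

```bash
python3 -m handwheel '[[0.02,0,0,0.02,0,0,0],[0.02,0,0,0.02,0,0,0],[0.02,0,0,0.02,0,0,0],[0.02,0,0,0.008,0,0,0],[0.02,0,0,0,0,0,0],[0.02,0,0,0,0,0,0],[0.02,0,0,0.001,0,0,0],[0.02,0,0,0.001,0,0,0],[0.02,0,0,0.001,0,0,0],[0.02,0,0,0.001,0,0,0],[0.02,0,0,0,0,0,0],[0.02,0,0,0,0,0,0]]'
python3 -c "
from h import *
delta([.437,.288,.1232],109.3)"
```

```text
time: 17.52
position: [0.4366, 0.288, 0.1232]
tool_rot: [-0.527, 3.097, 0.0]
ft_force: [-0.2, -0.1, -6.4]
grip_width: 0.34
grip_force: 60.0
t 17.52 pos [0.4366 0.288  0.1232] yaw 109.31 tilt 0.02 w 0.0296 gf 60.0 ft [-0.2 -0.1 -6.4] q7 1.28
tool now mm [-0.3 -0.1 -0. ]
turn tool z 0.0 then mm [-0.3 -0.1 -0. ]
```

```bash
python3 -m handwheel '[[0.02,0,0,0.0005,0,0,0],[0.02,0,0,0.0005,0,0,0],[0.02,0,0,0,0,0,0],[0.02,0,0,0,0,0,0]]'
python3 -m handwheel '[[0.06,0,0,0,0,0,0],[0.06,0,0,0,0,0,0],[0.06,0,0,0,0,0,0],[0.06,0,0,-0.01,0,0,0],[0.06,0,0,-0.03,0,0,0],[0.06,0,0,-0.03,0,0,0],[0.06,0,0,-0.03,0,0,0],[0.06,0,0,0,0,0,0]]'
python3 - <<'E'
from h import *
delta([.5844,-.0341,.2225],104.5)
K,R,t=cam("top")
im,d=ctrl.get_image('scene'); cv2.imwrite('pics/s2.png',im)
E
```

```text
time: 18.02
position: [0.4369, 0.2883, 0.1231]
tool_rot: [-0.527, 3.096, 0.001]
ft_force: [-2.7, -1.0, 5.5]
grip_width: 0.345
grip_force: 60.0
time: 19.02
position: [0.4381, 0.289, 0.2254]
tool_rot: [-0.526, 3.092, 0.005]
ft_force: [-0.2, -0.0, -0.5]
grip_width: 0.695
grip_force: 0.0
t 19.02 pos [0.4381 0.289  0.2254] yaw 109.3 tilt 0.36 w 0.0605 gf 0.0 ft [-0.2 -0.  -0.5] q7 1.28
tool now mm [ -31.2 -353.3    2.4]
turn tool z 4.8 then mm [ -60.7 -349.4    2.6]
```

View pics/s2.png

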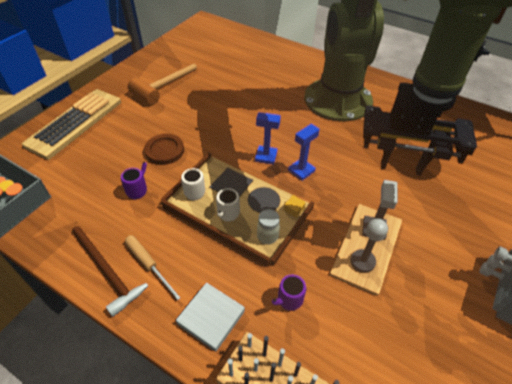

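Both stakes stand upright on the board, heads at (376,229) and (388,195). Now the pot.

```bash
python3 -m handwheel '[[0.08,0,0,0,0,0,4.8],[0.08,-0.0061,-0.0349,0,0,0,0],[0.08,-0.0061,-0.0349,0,0,0,0],[0.08,-0.0061,-0.0349,0,0,0,0],[0.08,-0.0061,-0.0349,0,0,0,0],[0.08,-0.0061,-0.0349,0,0,0,0],[0.08,-0.0061,-0.0349,0,0,0,0],[0.08,-0.0061,-0.0349,0,0,0,0],[0.08,-0.0061,-0.0349,0,0,0,0],[0.08,-0.0061,-0.0349,0,0,0,0],[0.08,-0.0061,-0.0349,0,0,0,0],[0.08,0,0,0,0,0,0]]' 30
python3 -m handwheel '[[0.08,0,0,0.03,0,0,0],[0.08,0,0,0.03,0,0,0],[0.08,0,0,0.03,0,0,0],[0.08,0,0,0,0,0,0],[0.08,0,0,0,0,0,0],[0.08,0,0,0,0,0,0]]'
python3 -c "
from h import *
delta([.5844,-.0341,.031],104.5)"
```

```text
time: 20.58
position: [0.5827, -0.0386, 0.2207]
tool_rot: [0.388, -3.115, 0.003]
ft_force: [-1.1, 0.5, 0.3]
grip_width: 0.919
grip_force: 0.0
time: 21.32
position: [0.584, -0.0345, 0.1336]
tool_rot: [-0.397, 3.114, 0.0]
ft_force: [1.1, -0.3, 1.4]
grip_width: 0.919
grip_force: 0.0
t 21.32 pos [ 0.584  -0.0345  0.1336] yaw 104.52 tilt 0.15 w 0.08 gf 0.0 ft [ 1.1 -0.3  1.4] q7 1.92
tool now mm [ -0.2   0.3 102.6]
turn tool z 0.0 then mm [ -0.2   0.3 102.6]
```

```bash
python3 -m handwheel '[[0.08,0,0,0.02,0,0,0],[0.08,0,0,0.02,0,0,0],[0.08,0,0,0.02,0,0,0],[0.08,0,0,0.02,0,0,0],[0.08,0,0,0.0225,0,0,0],[0.08,0,0,0,0,0,0],[0.08,0,0,0,0,0,0],[0.08,0,0,0,0,0,0]]' 30
python3 -m handwheel '[[0.04,0,0,0,0,0,0],[0.04,0,0,0,0,0,0],[0.04,0,0,0,0,0,0],[0.04,0,0,0,0,0,0],[0.04,0,0,0,0,0,0],[0.04,0,0,0,0,0,0]]' 30
python3 -c "
from h import *
delta([.4938,-.3155,.10],104.5)"
```

```text
time: 22.32
position: [0.5841, -0.0347, 0.0308]
tool_rot: [-0.396, 3.114, -0.0]
ft_force: [-0.1, 0.9, -0.1]
grip_width: 0.919
grip_force: 0.0
time: 23.08
position: [0.5831, -0.0345, 0.0297]
tool_rot: [0.397, -3.116, -0.0]
ft_force: [-1.0, 0.5, 1.7]
grip_width: 0.631
grip_force: 30.0
t 23.07 pos [ 0.5831 -0.0345  0.0297] yaw 104.52 tilt 0.02 w 0.0549 gf 30.0 ft [-1.   0.5  1.7] q7 1.96
tool now mm [ 156.9 -249.7  -70.4]
turn tool z 0.0 then mm [ 156.8 -249.7  -70.4]
```

```bash
python3 -m handwheel '[[0.04,0,0,-0.01,0,0,0],[0.04,0,0,-0.025,0,0,0],[0.04,0,0,-0.025,0,0,0],[0.04,0,0,-0.025,0,0,0],[0.04,0,0,-0.025,0,0,0],[0.04,0,0,0,0,0,0],[0.04,0.0079,-0.0125,0,0,0,0],[0.04,0.0157,-0.025,0,0,0,0],[0.04,0.0157,-0.025,0,0,0,0],[0.04,0.0157,-0.025,0,0,0,0],[0.04,0.0157,-0.025,0,0,0,0],[0.04,0.0157,-0.025,0,0,0,0]]'
python3 -m handwheel '[[0.04,0.0157,-0.025,0,0,0,0],[0.04,0.0157,-0.025,0,0,0,0],[0.04,0.0157,-0.025,0,0,0,0],[0.04,0.0157,-0.025,0,0,0,0],[0.04,0.0079,-0.0125,0,0,0,0],[0.04,0,0,0,0,0,0],[0.04,0,0,0,0,0,0],[0.04,0,0,0,0,0,0],[0.04,0,0,0,0,0,0]]'
python3 -c "
from h import *
delta([.4938,-.3155,.032],104.5)"
```

```text
time: 24.58
position: [0.5316, -0.1914, 0.1378]
tool_rot: [0.394, -3.114, -0.001]
ft_force: [-0.2, -0.3, -3.9]
grip_width: 0.634
grip_force: 29.9
time: 25.7
position: [0.4941, -0.3151, 0.1396]
tool_rot: [-0.399, 3.116, 0.001]
ft_force: [1.1, 0.3, -3.1]
grip_width: 0.636
grip_force: 29.9
t 25.7 pos [ 0.4941 -0.3151  0.1396] yaw 104.6 tilt 0.02 w 0.0553 gf 29.9 ft [ 1.1  0.3 -3.1] q7 2.47
tool now mm [  0.4  -0.3 107.6]
turn tool z 0.1 then mm [  0.4  -0.3 107.6]
```

```bash
python3 -m handwheel '[[0.04,0,0,0.02,0,0,0],[0.04,0,0,0.025,0,0,0],[0.04,0,0,0.025,0,0,0],[0.04,0,0,0.02,0,0,0],[0.04,0,0,0.014,0,0,0],[0.04,0,0,0,0,0,0],[0.04,0,0,0,0,0,0],[0.04,0,0,0.001,0,0,0],[0.04,0,0,0.001,0,0,0],[0.04,0,0,0.001,0,0,0],[0.04,0,0,0,0,0,0],[0.04,0,0,0,0,0,0]]'
python3 -c "
from h import *
delta([.4938,-.3155,.0317],104.5)"
```

```text
time: 27.2
position: [0.4936, -0.3161, 0.0326]
tool_rot: [-0.397, 3.116, 0.0]
ft_force: [1.0, -0.7, -3.1]
grip_width: 0.634
grip_force: 29.9
t 27.2 pos [ 0.4936 -0.3161  0.0326] yaw 104.51 tilt 0.0 w 0.0552 gf 29.9 ft [ 1.  -0.7 -3.1] q7 2.53
tool now mm [-0.3  0.5  0.9]
turn tool z 0.0 then mm [-0.3  0.5  0.9]
```

```bash
python3 -m handwheel '[[0.04,0,0,0.0005,0,0,0],[0.04,0,0,0.0005,0,0,0],[0.04,0,0,0.0005,0,0,0],[0.04,0,0,0,0,0,0],[0.04,0,0,0,0,0,0]]'
python3 -m handwheel '[[0.08,0,0,0,0,0,0],[0.08,0,0,0,0,0,0],[0.08,0,0,0,0,0,0],[0.08,0,0,-0.01,0,0,0],[0.08,0,0,-0.03,0,0,0],[0.08,0,0,-0.04,0,0,0],[0.08,0,0,-0.05,0,0,0],[0.08,0,0,-0.05,0,0,0],[0.08,0,0,-0.01,0,0,0],[0.08,0,0,0,0,0,0],[0.08,0,0,0,0,0,0]]'
python3 - <<'E'
from h import *
delta([.4369,.2883,.2225],109.3)
im,d=ctrl.get_image('scene'); cv2.imwrite('pics/s3.png',im)
E
```

```text
time: 27.82
position: [0.4936, -0.3161, 0.0317]
tool_rot: [-0.397, 3.116, 0.001]
ft_force: [-2.6, 1.2, 6.4]
grip_width: 0.636
grip_force: 30.0
time: 29.2
position: [0.4928, -0.3154, 0.2194]
tool_rot: [0.397, -3.114, -0.002]
ft_force: [0.0, 0.0, -0.0]
grip_width: 0.922
grip_force: 0.0
t 29.2 pos [ 0.4928 -0.3154  0.2194] yaw 104.51 tilt 0.16 w 0.0802 gf 0.0 ft [ 0.  0. -0.] q7 2.44
tool now mm [-97.1 598.5  -2.2]
turn tool z -4.8 then mm [-146.7  588.3   -2.3]
```

View pics/s3.png

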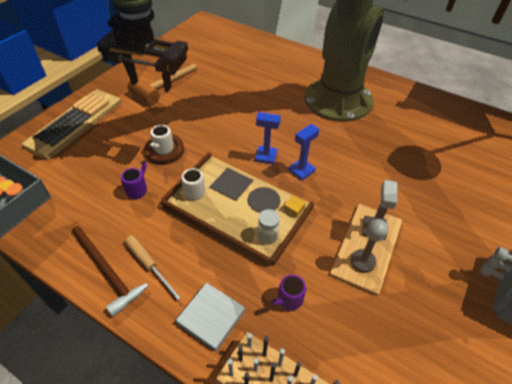

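The pot stands in the seat at (162,140), the bay plates are bare and both stakes are still standing. I'll take one top measurement of the bare plates, the stakes and the pot.

Run:
```python
from h import *
im,d=ctrl.get_image("top"); P=cloud("top",d); Z=P[...,2]; hsv=cv2.cvtColor(im,cv2.COLOR_BGR2HSV)
def comps(m,name,mn=150,zp=None):
    n,l,st,c=cv2.connectedComponentsWithStats(m.astype(np.uint8))
    for i in range(1,n):
        if st[i,4]<mn: continue
        q=P[l==i]
        if zp: v,u=np.nonzero(l==i); q=np.array([plane("top",a,b,zp) for a,b in zip(u,v)])
        r=cv2.minAreaRect((q[:,:2]*1000).astype(np.float32)); print(name,st[i,4],np.round(r[0],1),np.round(r[1],1),round(r[2],1),np.median(q[:,2]).round(3))
W=np.zeros(Z.shape,bool); W[150:265,100:190]=1
comps(W&(Z>.12)&(Z<.19),"stake")
W[:]=0; W[170:250,370:450]=1
comps(W&(Z>.06)&(Z<.1),"pot"); comps(W&(Z>.008)&(Z<.03),"seat")
W[:]=0; W[180:240,230:350]=1
comps(W&(hsv[...,2]<110)&(hsv[...,1]<90)&(Z<.03),"plate",zp=.014)
```

```text
stake 365 [537.1 298.1] [37.5 38.8] 57.9 0.157
stake 550 [437.  287.8] [59.6 31.5] 18.6 0.156
seat 754 [ 491.5 -289.6] [108.7  57.1] 5.7 0.019
plate 943 [502.  18.] [78.2 78.2] 89.6 0.014
plate 1218 [501.2 -82.1] [80.5 78.1] 89.6 0.014
```

```bash
python3 -m handwheel '[[0.06,0,0,0,0,0,-4.8],[0.06,-0.0105,0.042,0,0,0,0],[0.06,-0.0105,0.042,0,0,0,0],[0.06,-0.0105,0.042,0,0,0,0],[0.06,-0.0105,0.042,0,0,0,0],[0.06,-0.0105,0.042,0,0,0,0],[0.06,-0.0105,0.042,0,0,0,0],[0.06,-0.0105,0.042,0,0,0,0],[0.06,-0.0105,0.042,0,0,0,0],[0.06,-0.0105,0.042,0,0,0,0],[0.06,-0.0105,0.042,0,0,0,0],[0.06,-0.0105,0.042,0,0,0,0]]' 60
python3 -m handwheel '[[0.06,-0.0105,0.042,0,0,0,0],[0.06,-0.0105,0.042,0,0,0,0],[0.06,-0.0105,0.042,0,0,0,0],[0.06,0,0,0,0,0,0],[0.06,0,0,0,0,0,0],[0.06,0,0,0,0,0,0],[0.06,0,0,0,0,0,0]]'
python3 -c "
from h import *
delta([.4369,.2881,.1232],109.3)"
```

```text
time: 30.8
position: [0.4491, 0.1592, 0.22]
tool_rot: [0.526, -3.096, 0.001]
ft_force: [0.1, 0.0, -0.4]
grip_width: 0.69
grip_force: 0.0
time: 31.68
position: [0.4383, 0.2863, 0.2211]
tool_rot: [-0.524, 3.097, -0.0]
ft_force: [-0.3, -0.4, -1.0]
grip_width: 0.692
grip_force: 0.0
t 31.68 pos [0.4383 0.2863 0.2211] yaw 109.19 tilt 0.01 w 0.0602 gf 0.0 ft [-0.3 -0.4 -1. ] q7 1.28
tool now mm [ 0.8  2.2 97.9]
turn tool z -0.1 then mm [ 0.8  2.2 97.9]
```

```bash
python3 -m handwheel '[[0.06,0.001,0.001,0.02,0,0,0],[0.06,0,0,0.025,0,0,0],[0.06,0,0,0.025,0,0,0],[0.06,0,0,0.0275,0,0,0],[0.06,0,0,0,0,0,0],[0.06,0,0,0,0,0,0],[0.02,0,0,0,0,0,0],[0.02,0,0,0,0,0,0],[0.02,0,0,0,0,0,0],[0.02,0,0,0,0,0,0],[0.02,0,0,0,0,0,0],[0.02,0,0,0,0,0,0]]' 60
python3 -c "
from h import *
delta([.502,-.082,.193],109.3)"
```

```text
time: 33.17
position: [0.4367, 0.2883, 0.1238]
tool_rot: [-0.527, 3.097, 0.001]
ft_force: [-0.3, 0.5, 1.4]
grip_width: 0.337
grip_force: 60.0
t 33.17 pos [0.4367 0.2883 0.1238] yaw 109.31 tilt 0.03 w 0.0293 gf 60.0 ft [-0.3  0.5  1.4] q7 1.27
tool now mm [  60.8 -371.1  -69.4]
turn tool z 0.0 then mm [  60.7 -371.1  -69.4]
```

```bash
python3 -m handwheel '[[0.02,0,0,-0.01,0,0,0],[0.02,0,0,-0.02,0,0,0],[0.02,0,0,-0.02,0,0,0],[0.02,0,0,-0.02,0,0,0],[0.02,0.0022,-0.0133,0,0,0,0],[0.02,0.0043,-0.0265,0,0,0,0],[0.02,0.0043,-0.0265,0,0,0,0],[0.02,0.0043,-0.0265,0,0,0,0],[0.02,0.0043,-0.0265,0,0,0,0],[0.02,0.0043,-0.0265,0,0,0,0],[0.02,0.0043,-0.0265,0,0,0,0],[0.02,0.0043,-0.0265,0,0,0,0]]'
python3 -m handwheel '[[0.02,0.0043,-0.0265,0,0,0,0],[0.02,0.0043,-0.0265,0,0,0,0],[0.02,0.0043,-0.0265,0,0,0,0],[0.02,0.0043,-0.0265,0,0,0,0],[0.02,0.0043,-0.0265,0,0,0,0],[0.02,0.0043,-0.0265,0,0,0,0],[0.02,0.0022,-0.0133,0,0,0,0],[0.02,0,0,0,0,0,0],[0.02,0,0,0,0,0,0],[0.02,0,0,0,0,0,0],[0.02,0,0,0,0,0,0]]'
python3 -c "
from h import *
delta([.502,-.082,.1258],109.3)"
```

```text
time: 34.67
position: [0.4706, 0.0872, 0.1917]
tool_rot: [0.525, -3.094, 0.001]
ft_force: [-0.1, 0.0, -6.4]
grip_width: 0.339
grip_force: 60.0
time: 36.05
position: [0.5025, -0.0813, 0.1936]
tool_rot: [-0.529, 3.097, 0.0]
ft_force: [-0.2, -0.9, -6.3]
grip_width: 0.335
grip_force: 60.0
t 36.05 pos [ 0.5025 -0.0813  0.1936] yaw 109.39 tilt 0.02 w 0.0292 gf 60.0 ft [-0.2 -0.9 -6.3] q7 2.03
tool now mm [ 0.7 -0.5 67.8]
turn tool z 0.1 then mm [ 0.7 -0.5 67.8]
```

```bash
python3 -m handwheel '[[0.02,0,0,0.02,0,0,0],[0.02,0,0,0.02,0,0,0],[0.02,0,0,0.02,0,0,0],[0.02,0,0,0.005,0,0,0],[0.02,0,0,0,0,0,0],[0.02,0,0,0,0,0,0],[0.02,0,0,0.001,0,0,0],[0.02,0,0,0.001,0,0,0],[0.02,0,0,0,0,0,0],[0.02,0,0,0,0,0,0]]'
python3 -c "
from h import *
delta([.502,-.082,.1258],109.3)"
```

```text
time: 37.3
position: [0.5024, -0.0821, 0.1266]
tool_rot: [-0.527, 3.097, 0.0]
ft_force: [0.2, -0.2, -6.4]
grip_width: 0.338
grip_force: 60.0
t 37.3 pos [ 0.5024 -0.0821  0.1266] yaw 109.31 tilt 0.0 w 0.0294 gf 60.0 ft [ 0.2 -0.2 -6.4] q7 2.05
tool now mm [0.4 0.2 0.8]
turn tool z 0.0 then mm [0.4 0.2 0.8]
```

```bash
python3 -m handwheel '[[0.02,0,0,0.0005,0,0,0],[0.02,0,0,0.0005,0,0,0],[0.02,0,0,0.0005,0,0,0],[0.02,0,0,0,0,0,0],[0.02,0,0,0,0,0,0]]'
python3 -m handwheel '[[0.06,0,0,0,0,0,0],[0.06,0,0,0,0,0,0],[0.06,0,0,0,0,0,0],[0.06,0,0,-0.01,0,0,0],[0.06,0,0,-0.03,0,0,0],[0.06,0,0,-0.03,0,0,0],[0.06,0,0,-0.025,0,0,0],[0.06,0,0,0,0,0,0],[0.06,0,0,0,0,0,0]]'
python3 -c "
from h import *
delta([.5368,.2992,.2205],109.3)"
```

```text
time: 37.92
position: [0.5027, -0.082, 0.1258]
tool_rot: [-0.527, 3.096, 0.0]
ft_force: [-2.6, 0.9, 3.5]
grip_width: 0.336
grip_force: 60.0
time: 39.05
position: [0.5021, -0.082, 0.2196]
tool_rot: [0.527, -3.097, -0.0]
ft_force: [-0.3, -0.4, -0.2]
grip_width: 0.69
grip_force: 0.0
t 39.05 pos [ 0.5021 -0.082   0.2196] yaw 109.31 tilt 0.04 w 0.06 gf 0.0 ft [-0.3 -0.4 -0.2] q7 2.02
tool now mm [-158.8  348.3   -0.9]
turn tool z 0.0 then mm [-158.8  348.3   -0.9]
```

Bar stake is placed; now the dome stake.

```bash
python3 -m handwheel '[[0.065,-0.0159,0.0348,0,0,0,0],[0.065,-0.0159,0.0348,0,0,0,0],[0.065,-0.0159,0.0348,0,0,0,0],[0.065,-0.0159,0.0348,0,0,0,0],[0.065,-0.0159,0.0348,0,0,0,0],[0.065,-0.0159,0.0348,0,0,0,0],[0.065,-0.0159,0.0348,0,0,0,0],[0.065,-0.0159,0.0348,0,0,0,0],[0.065,-0.0159,0.0348,0,0,0,0],[0.065,-0.0159,0.0348,0,0,0,0],[0.065,0,0,0,0,0,0],[0.065,0,0,0,0,0,0]]' 60
python3 -m handwheel '[[0.065,0,0,0.02,0,0,0],[0.065,0,0,0,0,0,0],[0.065,0,0,0,0,0,0]]'
python3 -c "
from h import *
delta([.5368,.2990,.1185],109.3)"
```

```text
time: 40.55
position: [0.5371, 0.2978, 0.2187]
tool_rot: [0.526, -3.095, 0.003]
ft_force: [-0.1, -1.0, -1.3]
grip_width: 0.748
grip_force: 0.0
time: 40.92
position: [0.5378, 0.2979, 0.2006]
tool_rot: [-0.524, 3.097, -0.0]
ft_force: [-0.5, 0.1, -0.4]
grip_width: 0.745
grip_force: 0.0
t 40.92 pos [0.5378 0.2979 0.2006] yaw 109.22 tilt 0.03 w 0.0648 gf 0.0 ft [-0.5  0.1 -0.4] q7 1.37
tool now mm [ 0.6  1.4 82.1]
turn tool z -0.1 then mm [ 0.6  1.4 82.1]
```

```bash
python3 -m handwheel '[[0.065,0,0.0005,0.02,0,0,0],[0.065,0,0,0.02,0,0,0],[0.065,0,0,0.02,0,0,0],[0.065,0,0,0.022,0,0,0],[0.065,0,0,0,0,0,0],[0.065,0,0,0,0,0,0],[0.03,0,0,0,0,0,0],[0.03,0,0,0,0,0,0],[0.03,0,0,0,0,0,0],[0.03,0,0,0,0,0,0],[0.03,0,0,0,0,0,0],[0.03,0,0,0,0,0,0]]' 60
python3 -c "
from h import *
delta([.502,.0178,.19],109.3)"
```

```text
time: 42.42
position: [0.5373, 0.2998, 0.1184]
tool_rot: [-0.527, 3.097, 0.001]
ft_force: [-0.8, 0.4, 3.2]
grip_width: 0.438
grip_force: 60.0
t 42.42 pos [0.5373 0.2998 0.1184] yaw 109.32 tilt 0.04 w 0.0381 gf 60.0 ft [-0.8  0.4  3.2] q7 1.37
tool now mm [ 126.6 -254.4  -71.8]
turn tool z 0.0 then mm [ 126.5 -254.4  -71.8]
```

```bash
python3 -m handwheel '[[0.03,0,0,-0.01,0,0,0],[0.03,0,0,-0.02,0,0,0],[0.03,0,0,-0.02,0,0,0],[0.03,0,0,-0.02,0,0,0],[0.03,0.0063,-0.0127,0,0,0,0],[0.03,0.0126,-0.0254,0,0,0,0],[0.03,0.0126,-0.0254,0,0,0,0],[0.03,0.0126,-0.0254,0,0,0,0],[0.03,0.0126,-0.0254,0,0,0,0],[0.03,0.0126,-0.0254,0,0,0,0],[0.03,0.0126,-0.0254,0,0,0,0],[0.03,0.0126,-0.0254,0,0,0,0]]'
python3 -m handwheel '[[0.03,0.0126,-0.0254,0,0,0,0],[0.03,0.0126,-0.0254,0,0,0,0],[0.03,0.0063,-0.0127,0,0,0,0],[0.03,0,0,0,0,0,0],[0.03,0,0,0,0,0,0],[0.03,0,0,0,0,0,0],[0.03,0,0,0,0,0,0]]'
python3 -c "
from h import *
delta([.502,.0178,.1204],109.3)"
```

```text
time: 43.92
position: [0.51, 0.0859, 0.1875]
tool_rot: [0.525, -3.096, 0.001]
ft_force: [1.4, 0.3, -6.0]
grip_width: 0.44
grip_force: 60.0
time: 44.8
position: [0.5024, 0.0188, 0.188]
tool_rot: [0.529, -3.097, -0.0]
ft_force: [-0.1, 0.8, -6.5]
grip_width: 0.439
grip_force: 60.0
t 44.8 pos [0.5024 0.0188 0.188 ] yaw 109.39 tilt 0.01 w 0.0382 gf 60.0 ft [-0.1  0.8 -6.5] q7 1.83
tool now mm [ 0.7 -0.9 67.6]
turn tool z 0.1 then mm [ 0.7 -0.9 67.6]
```

```bash
python3 -m handwheel '[[0.03,0,-0.0005,0.02,0,0,0],[0.03,0,0,0.02,0,0,0],[0.03,0,0,0.02,0,0,0],[0.03,0,0,0.005,0,0,0],[0.03,0,0,0,0,0,0],[0.03,0,0,0,0,0,0],[0.03,0,0,0.001,0,0,0],[0.03,0,0,0.001,0,0,0],[0.03,0,0,0,0,0,0],[0.03,0,0,0,0,0,0]]'
python3 -c "
from h import *
delta([.502,.0178,.1204],109.3)"
```

```text
time: 46.05
position: [0.5025, 0.0175, 0.1211]
tool_rot: [-0.527, 3.097, 0.0]
ft_force: [0.1, -0.0, -6.4]
grip_width: 0.441
grip_force: 60.0
t 46.05 pos [0.5025 0.0175 0.1211] yaw 109.31 tilt 0.01 w 0.0383 gf 60.0 ft [ 0.1 -0.  -6.4] q7 1.84
tool now mm [0.4 0.4 0.7]
turn tool z 0.0 then mm [0.4 0.4 0.7]
```

Set it down, release, rise, then move clear of the top camera's view of the bay.

```bash
python3 -m handwheel '[[0.03,0,0,0.0005,0,0,0],[0.03,0,0,0.0005,0,0,0],[0.03,0,0,0.0005,0,0,0],[0.03,0,0,0,0,0,0],[0.03,0,0,0,0,0,0]]'
python3 -m handwheel '[[0.065,0,0,0,0,0,0],[0.065,0,0,0,0,0,0],[0.065,0,0,0,0,0,0],[0.065,0,0,-0.01,0,0,0],[0.065,0,0,-0.03,0,0,0],[0.065,0,0,-0.03,0,0,0],[0.065,0,0,-0.04,0,0,0],[0.065,-0.01,0.04,0,0,0,0],[0.065,-0.01,0.04,0,0,0,0],[0.065,-0.01,0.04,0,0,0,0],[0.065,-0.01,0.04,0,0,0,0],[0.065,-0.01,0.04,0,0,0,0]]'
python3 -m handwheel '[[0.065,0,0.04,0,0,0,0],[0.065,0,0.04,0,0,0,0],[0.065,0,0.04,0,0,0,0],[0.065,0,0,0,0,0,0],[0.065,0,0,0,0,0,0]]'
python3 - <<'E'
from h import *
im,d=ctrl.get_image("top"); cv2.imwrite("pics/t4.png",im); P=cloud("top",d); Z=P[...,2]; hsv=cv2.cvtColor(im,cv2.COLOR_BGR2HSV)
def comps(m,name):
    n,l,st,c=cv2.connectedComponentsWithStats(m.astype(np.uint8))
    for i in range(1,n):
        if st[i,4]<150: continue
        q=P[l==i]; r=cv2.minAreaRect((q[:,:2]*1000).astype(np.float32)); print(name,c[i].round(),np.round(r[0],1),np.round(r[1],1),np.median(q[:,2]).round(3))
W=np.zeros(Z.shape,bool); W[130:240,215:450]=1
comps(W&(Z>.12)&(Z<.19),"stake"); comps(W&(Z>.06)&(Z<.1),"pots")
W[:,:370]=0; comps(W&(Z>.008)&(Z<.03),"seat")
E
```

```text
time: 46.68
position: [0.503, 0.0176, 0.1204]
tool_rot: [-0.527, 3.096, 0.0]
ft_force: [-2.1, 0.4, 2.8]
grip_width: 0.438
grip_force: 60.0
time: 48.18
position: [0.4836, 0.2242, 0.2305]
tool_rot: [-0.526, 3.096, 0.001]
ft_force: [0.8, 0.6, -0.2]
grip_width: 0.749
grip_force: 0.0
time: 48.8
position: [0.4444, 0.3353, 0.2299]
tool_rot: [-0.526, 3.097, -0.001]
ft_force: [0.1, -0.9, 0.7]
grip_width: 0.75
grip_force: 0.0
stake [309. 203.] [502.4 -82. ] [59.7 30. ] 0.158
stake [259. 203.] [502.4  17.3] [38.5 38.4] 0.16
pots [394. 138.] [ 644.6 -276.2] [40.4 52.1] 0.066
pots [230. 164.] [591.1  81.7] [45.3 45.6] 0.085
pots [333. 170.] [ 577.8 -142.4] [54.2 53.1] 0.076
pots [413. 205.] [ 506.4 -316.4] [53.1 76.7] 0.078
seat [403. 210.] [ 493.7 -315.4] [108.6 107.2] 0.019
```

View pics/t4.png

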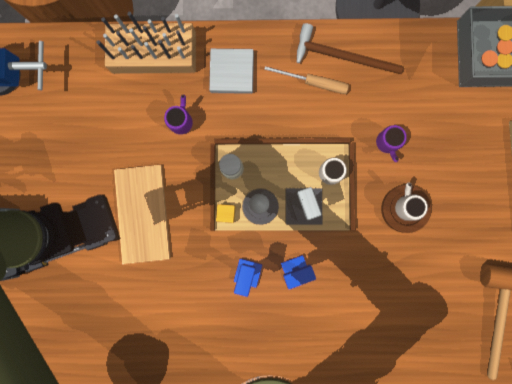

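The stakes are on their plates at (309,203) and (259,203), and the pot is in the seat at (411,207). The plain pot and the jar have not moved, and the gripper is clear of everything.

```bash
python3 -c "
from bench import ctrl
print(ctrl.close_job())"
```

```text
the job is handed in; nothing more can be done
None
```

The job is handed in, at about 49 s of the allowed 141 s: the pot is upright in the work seat and both stakes stand on their own plates within about 1 mm of centre by the last camera check; the judge gave no verdict.

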